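Hold the seal on a tea tin in the shop's counter press

TASK

Take the low round tin (not the tall or the square one) with a light grip, it dents if a finger squeezes harder than 20 N, and stand it upright in the ring of the press's sliding tray; let go and slide the tray all the way in under the press. Then push the wooden palm knob down until the sprung foot bears on the tin's lid and its spring is about half squeezed (8 of its 16 mm, never all the way), and finish while still holding the knob down there so that the seal can set: do not let go at the end. Leave the other things on the counter where they are.

Things in the scene. Friction and masses are not known exactly. Their poses are not given: they have to be found in the camera images.
- tin: the low round tin to be sealed: bare metal, 52 mm diameter, 50 mm tall, about 60 to 130 g, paper seal on its flat lid, starts upright on the counter; origin at the centre of its underside, z up. A finger must not squeeze it harder than 20 N; 10 N carries it easily
- press: grey counter press, fixed; origin on the counter under the ram's axis, z up. Base 130 mm in x, 12 mm thick, y -95 to 275 mm; column 60 x 34 mm at y = -70; overhanging head x -28 to 28, y -87 to 28, heights 127 to 161 mm. The tray slides in towards -y from the open +y side. To keep the gripper's body clear of the head when loading the tin or pinching the post, close the fingers along the press's x
- tray (a joint): how far the tray is pushed in, m: about 0 to 0.02 (out) at the start, 0.12 = all the way in against its stop, with the ring under the ram. Slides along the press's -y with 1.5 N of friction (plus 8 N per m/s); stays where it is left
- nest (a point): centre of the tray's round nest, on its floor (20 mm above the counter), moves with the tray; axes parallel to the press's. The ring round it is 8 mm high, inner diameter 59 mm, outer 72 mm. The aluminium tray is 84 mm along x and reaches 42 mm to -y and 136 mm to +y from here
- post_top (a point): centre of the top of the tray's wooden grip post, a round upright peg 16 mm in diameter, 40 mm tall, standing on the tray 120 mm to the press's +y from the nest; its top is 60 mm above the counter. Pinch it, or push its outer side, to slide the tray
- ram (a joint): how far the palm knob and ram are pushed straight down, m: 0 = up, 0.05 = stop. A return spring pushes it back up whenever it is let go: about 2 N at 0, 1.2 N more per 10 mm. With the tin in place the foot meets the lid at 0.025; at 0.033 the foot spring is half squeezed; at 0.041 all the way
- knob_top (a point): centre of the top of the wooden palm knob (46 mm diameter, 25 mm tall, flat-domed, on the ram's axis), 239 mm above the counter when up; goes down with the ram. Can be pressed with closed fingertips from straight above
- foot (a joint): how far the sprung rubber foot (a 40 mm disc at the ram's lower end) is squeezed up towards the ram, m: 0 = free, 0.016 = all the way. Its spring takes about 1.6 N at 0 and 0.8 N more per mm: about 8 N at 0.008, where pressing the knob takes about 13 to 14 N in all
- tall_tin: bystander: tall round tin, same bare metal, 52 mm diameter, 95 mm tall; origin at the centre of its underside
- square_tin: bystander: square tin, same bare metal, 50 x 50 x 50 mm; origin at the centre of its underside
- amber: bystander: amber glass bottle, 44 mm diameter, 100 mm tall, upright; origin at the centre of its underside
- mug: bystander: white mug, 76 mm across, 85 mm tall, handle to its +y; origin at the centre of its underside
- bowl: bystander: terracotta bowl, 110 mm across, 50 mm tall; origin at the centre of its underside
- pot: bystander: small terracotta pot, 60 mm across, 60 mm tall; origin at the centre of its underside
Mind the look-alikes: they are no part of the job. What is shaped like the tin but green is not meant.

How it is judged:
By the outcome, as a careful person would: the job done as asked, in the order asked, and still so for the second after the job is handed in, while the arm keeps its last pose, push and grip.
It also fails if it takes over 64 s, if anything falls off the work surface, if the arm or the gripper's body presses on something with over 40 N, if the wrist force passes 120 N, or if a joint passes its speed limit or range.

ROBOT

A 6-joint arm with a two-finger parallel gripper is mounted at the origin on the work surface. World frame = base frame: x ahead of the robot, y to its left, z up, the work surface at z = 0. Lengths are in mm, angles in rad, forces in N, time in s.
With the tool pointing down it reaches from about 400 to 925 mm from the base axis. Payload 12.5 kg.
Tool frame: the origin (TCP) lies at the very end of the fingers, on their centre line; the grasp point (between the pads) lies behind it (env.grip_depth is the z of the grasp point in the tool frame, in mm); z points along the fingers, y is the line along which they close (so a half turn about z gives the same grasp; the last joint's range is limited). The gripper opens to 95 mm and grips with 3 to 60 N. Pads are 20 mm wide; open, the fingers measure 119 mm over their backs; the gripper's body (75 mm by 180 mm) begins 59 mm behind the grasp point.
Start: joints at [-1.434, 0.491, 1.559, -0, 1.092, -0.106], TCP at [150.286, -606.68, 214.661] pointing down, gripper open.
Joint ranges: [-3.1, 3.1], [-0.84, 2.19], [0.05, 2.79], [-1.13, 4.28], [0.06, 2.93], [-2.69, 2.69]. Speed limits (rad/s): [2.22, 2.22, 2.79, 3.14, 3.14, 3.14].

INTERFACE

Orientations are given as [roll, pitch, yaw] about the fixed x, y, z axes, in that order (R = Rz(yaw) Ry(pitch) Rx(roll)).
In Python, from cell import env, optics gives the robot as it stands.
- The arm moves only by the tool step_arm, never from a script. Its argument "moves" is a list of rows, each an object of numbers: "tx", "ty", "tz": the shift along the tool's x, y, z in mm; "roll": the turn about the tool's z in rad. In form: [{"tx": .., "ty": .., "tz": .., "roll": ..}, ...]. A call has 1 to 12 rows; each row is the pose to reach, as a shift and turn from the pose commanded when the call began, along the tool's axes at that moment; what a row does not reach only later rows make up. A row lasts 1/12 s, in which the tool goes at most 41.7 mm and 7.16 degrees, less where a joint would pass 70% of its speed; a pose out of reach is approached as far as the arm can. A call with a gripper value outside its range is refused whole. "grip" is the finger opening in mm, from 0 to 95.1, set as the call begins (left out, the last holds). The fingers move at their own pace and stop on an object; the grip force is fixed at half the most. Time passes only in rows, so rows that repeat a pose let the fingers close. It gives the time, the measured TCP pose, the force, the opening and the grip force at its end, in the units of the state.
- env.state(): the state, without advancing time (a new reading comes with each control period).
- optics.read_camera(name): name is "side" or "top"; returns a dict with "pixels" (420x560x3 uint8, blue, green, red), "mtx" (3x3 intrinsics, pixels), "dist" ([k1, k2, p1, p2, k3] as OpenCV has them; the pictures are not rectified), "view" (4x4, takes a point from world to camera coordinates). Camera axes: x right, y down, z forward; pixel columns grow to the right and rows downward; lengths in mm; the calibration is good to about 2 mm. A picture is of the moment at which its call begins. There is no depth.
- env.job_done(): hands the job in; it is judged then, once.
The state is a dict: "t": time; "joints": joint angles; "qvel": joint speeds; "tau": joint torques, N m; "eef_pos": TCP position; "tcp_rot": TCP orientation; "ft_force": force on the tool from outside, world axes, zero at the start; "moment": the same for the moment, N m; "opening": opening from 0.0 (shut) to 1.0 (fully open); "grip_force": force on a finger pad.
Only numpy, scipy, OpenCV 4.12 (cv2) and the standard library are available. Lean on these libraries where they do the work, as an engineer would, in place of code of your own. Each camera call takes 0.05 s, during which the arm holds its last target. There are 200 camera calls.

## Working session

There is one attempt and no reset: what is moved stays moved. The work goes in short steps, Python scripts to look and compute and a tool call to move; the robot and the scene stay as the last step left them, time stands still between calls to the robot, and variables do not carry over. Pictures are saved under pics/ and viewed, at most 10 in all, crops included, and the job is handed in when it is done.

Besides the shell and the picture viewer there is one more tool, called after "Request:" by a JSON object that holds its "method" and its "body", one argument or row to a line. step_arm: Moves the arm, as the interface text tells. Its arguments: {"type":"object","properties":{"moves":{"type":"array"},"grip":{"type":"number"}},"required":["moves"]}

```bash
mkdir -p pics; ls; python3 - <<'E'
from cell import env, optics
import cv2
print(env.state(), env.grip_depth)
for n in("side","top"):
    c=optics.read_camera(n); cv2.imwrite(f"pics/{n}0.png",c["pixels"]); print(n,c["mtx"],c["dist"],c["view"])
E
```

```text
pics
{'t': 0.0, 'joints': array([-1.43360598e+00,  4.91571167e-01,  1.55944753e+00,  1.41742281e-05,
        1.09172430e+00, -1.05609981e-01]), 'qvel': array([-1.41544610e-03,  4.51905737e-05, -2.32110450e-03, -1.06520540e-04,
       -1.36008443e-03, -6.23567604e-05]), 'tau': array([ 2.32234117e-03, -6.12631559e+01, -2.58184379e+01,  6.94011035e-02,
        4.81892203e-02, -6.11601854e-05]), 'eef_pos': array([ 150.248678  , -606.41489728,  214.05520788]), 'tcp_rot': array([-3.14045005e+00, -1.33762259e-04,  2.42793708e-01]), 'ft_force': array([-0.53092514,  0.39557808, -0.21337683]), 'moment': array([-0.00627432, -0.00048201,  0.00529469]), 'grip_force': 0.0, 'opening': 1.0004042839602707} -18.8
side [[475.76485495   0.         277.70103006]
 [  0.         475.76485495 206.92227826]
 [  0.           0.           1.        ]] [-0.13443875  0.          0.          0.          0.        ] [[-8.48849388e-01 -5.28528468e-01  1.06007029e-02  5.16416947e+02]
 [-3.61358160e-01  5.65493768e-01 -7.41375127e-01  3.02842775e+02]
 [ 3.85843229e-01 -6.33146473e-01 -6.71007114e-01  1.11896275e+03]
 [ 0.00000000e+00  0.00000000e+00  0.00000000e+00  1.00000000e+00]]
top [[451.42876315   0.         276.39513878]
 [  0.         451.42876315 210.30517381]
 [  0.           0.           1.        ]] [-0.13918248  0.          0.          0.          0.        ] [[ 2.21028443e-02 -9.99755514e-01 -6.13482856e-04  1.73926269e+01]
 [-9.93809462e-01 -2.19045524e-02 -1.08917139e-01  6.01807761e+02]
 [ 1.08877072e-01  3.01706364e-03 -9.94050643e-01  1.28336068e+03]
 [ 0.00000000e+00  0.00000000e+00  0.00000000e+00  1.00000000e+00]]
```

View pics/side0.png

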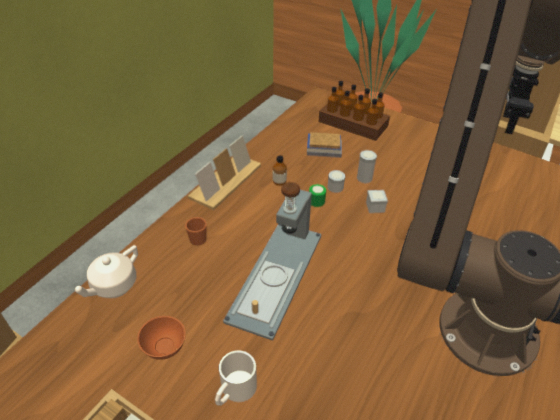

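View pics/top0.png

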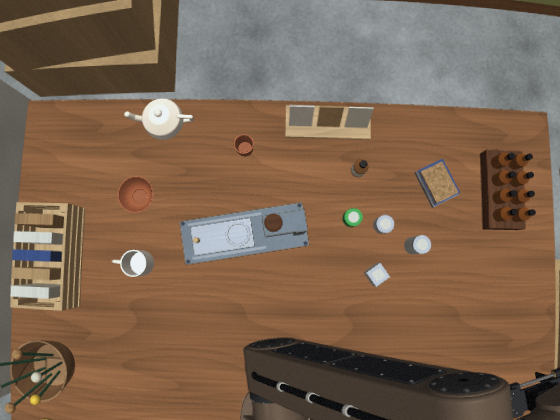

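The side view shows the low tin at about (337,180), the tall tin at (367,165), the knob at (291,190), the ring at (274,275) and the post at (255,307). In the top view the low tin is at about (385,224), the tall tin at (422,244), the knob at (273,222), the ring at (238,234) and the post at (196,240).

```bash
cat > h.py <<'E'
import numpy as np, cv2
from cell import env, optics
def proj(c,P):
    v=c["view"]; r,_=cv2.Rodrigues(v[:3,:3])
    return cv2.projectPoints(np.float64(P).reshape(-1,1,3),r,v[:3,3],c["mtx"],np.float64(c["dist"]))[0].reshape(-1,2)
def ray(c,uv):
    n=cv2.undistortPoints(np.float64(uv).reshape(1,1,2),c["mtx"],np.float64(c["dist"])).ravel()
    R=c["view"][:3,:3]; return -R.T@c["view"][:3,3], R.T@np.r_[n,1]
def onz(c,uv,z):
    o,d=ray(c,uv); return o+d*(z-o[2])/d[2]
def tri(a,ua,b,ub):
    A=[];y=[]
    for c,u in((a,ua),(b,ub)):
        o,d=ray(c,u); d=d/np.linalg.norm(d); M=np.eye(3)-np.outer(d,d); A.append(M); y.append(M@o)
    return np.linalg.lstsq(np.vstack(A),np.hstack(y),rcond=None)[0]
E
python3 - <<'E'
from h import *
C={n:optics.read_camera(n) for n in("side","top")}
def blob(n,c,r,mask):
    k,l,s,ce=cv2.connectedComponentsWithStats(mask.astype(np.uint8))
    d=[]
    for i in range(1,k):
        if s[i][4]>8 and np.hypot(*(ce[i]-c))<r: d.append((s[i][4],tuple(ce[i].round(1)),tuple(s[i][:4])))
    return sorted(d,reverse=True)[:3]
P={"side":dict(tin=(337,177),knob=(291,189),post=(255,303)),"top":dict(tin=(385,224),knob=(273,222),post=(196,240))}
for n,c in C.items():
    im=c["pixels"]; hsv=cv2.cvtColor(im,cv2.COLOR_BGR2HSV); H,S,V=[hsv[...,i].astype(int) for i in range(3)]
    print(n,"tin",blob(n,P[n]["tin"],14,(V>190)&(S<40)))
    print(n,"knob",blob(n,P[n]["knob"],14,(V<110)&(S>100)&((H<15)|(H>170))))
    print(n,"post",blob(n,P[n]["post"],14,(S>90)&(H<25)&(V>90)))
    for k,u in P[n].items(): print(k,hsv[u[1],u[0]],onz(c,u,dict(tin=50,knob=239,post=60)[k]).round())
a=[cv2.resize(C[n]["pixels"][y:y+h,x:x+w],(800,int(800*h/w)),interpolation=cv2.INTER_CUBIC)[:300] for n,x,y,w,h in(("side",220,160,200,75),("top",180,190,260,97))]
cv2.imwrite("pics/crop1.png",np.vstack([a[0][:299],a[1][:298]]))
b=C["side"]["pixels"][220:340,220:340]; t=C["top"]["pixels"][195:275,175:315]
cv2.imwrite("pics/crop2.png",np.hstack([cv2.resize(b,(400,400)),cv2.resize(cv2.copyMakeBorder(t,30,30,0,0,0),(400,400))]))
E
```

```text
side tin [(np.int32(108), (np.float64(336.5), np.float64(175.0)), (np.int32(329), np.int32(171), np.int32(16), np.int32(9)))]
side knob [(np.int32(165), (np.float64(290.6), np.float64(190.0)), (np.int32(282), np.int32(183), np.int32(18), np.int32(14))), (np.int32(13), (np.float64(282.9), np.float64(183.9)), (np.int32(280), np.int32(183), np.int32(6), np.int32(4)))]
side post [(np.int32(62), (np.float64(254.8), np.float64(306.0)), (np.int32(252), np.int32(300), np.int32(6), np.int32(13)))]
tin [ 30  31 217] [ 563. -275.   50.]
knob [ 13 143 109] [543.  49. 239.]
post [ 20 119 217] [507. 265.  60.]
top tin [(np.int32(221), (np.float64(385.0), np.float64(223.4)), (np.int32(377), np.int32(216), np.int32(17), np.int32(16)))]
top knob [(np.int32(234), (np.float64(272.8), np.float64(222.0)), (np.int32(265), np.int32(214), np.int32(17), np.int32(17)))]
top post [(np.int32(9), (np.float64(197.0), np.float64(240.0)), (np.int32(195), np.int32(238), np.int32(4), np.int32(4)))]
tin [ 51   8 215] [ 566. -284.   50.]
knob [ 11 125  88] [550.  38. 239.]
post [ 18  86 205] [508. 258.  60.]
```

View pics/crop1.png

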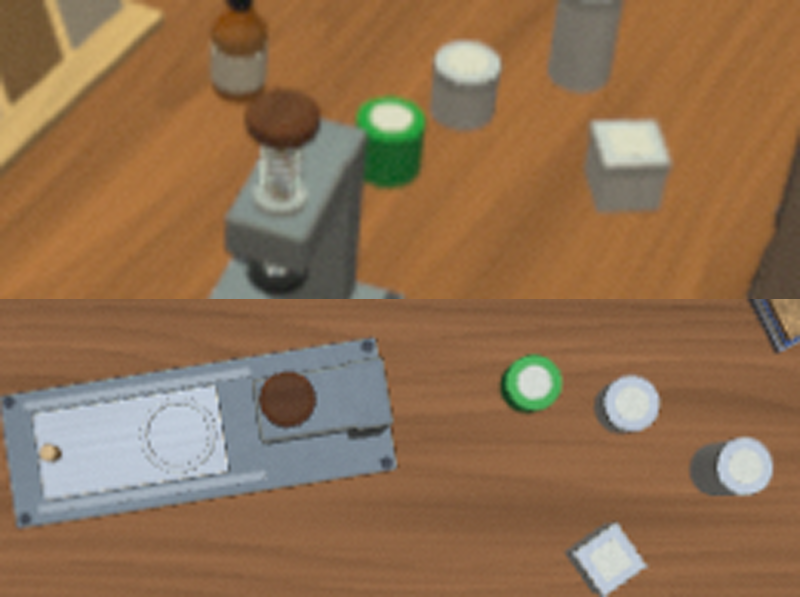

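View pics/crop2.png

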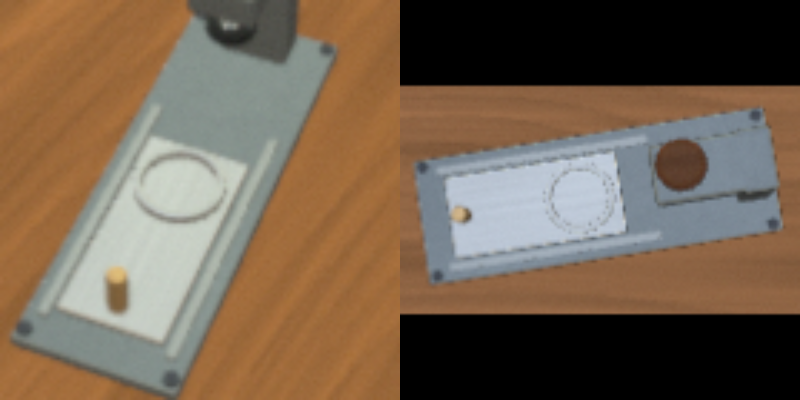

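```bash
python3 - <<'E'
from h import *
C={n:optics.read_camera(n) for n in("side","top")}; s,t=C["side"],C["top"]
T=lambda u,v:(175+(u-400)/2.857-0.0,165+v/2.857)
S=lambda u,v:(220+u/3.333,220+v/3.333)
for k,us,ut,z in(("tin",(336.5,175),(385,223.4),50),("knob",(290.6,188.5),(272.8,222),239),("ring",S(181,187),T(580,199),27),
  ("posttop",S(115,271),T(458,214),60),("tall",(369,155.5),(180+745/3.077,190+(466-299)/3.077),95),
  ("c1",S(25,328),T(422,167),12),("c2",S(171,379),T(437,276),12),("c3",S(327,49),T(773,224),12)):
    print(k,onz(s,us,z).round(1),onz(t,ut,z).round(1),tri(s,us,t,ut).round(1))
print(onz(t,T(756,116),12).round(1))
# tin body: side-view silhouette of metal
im=s["pixels"]; hsv=cv2.cvtColor(im,cv2.COLOR_BGR2HSV)
for n,c,z,u in(("side",s,0,(336.5,180)),("top",t,50,(385,223.5))):
    h=cv2.cvtColor(c["pixels"],cv2.COLOR_BGR2HSV); m=(h[...,1]<75).astype(np.uint8)
    if n=="side": m[:,:]&=1
    k,l,st,ce=cv2.connectedComponentsWithStats(m); i=l[int(u[1]),int(u[0])]; print(n,st[i],ce[i].round(1))
    if n=="top": (x,y),r=cv2.minEnclosingCircle(np.argwhere(l==i)[:,::-1].astype(np.float32)); print(x,y,r,onz(t,(x,y),50))
# grey masks for post
R=np.array
print(proj(s,[[566,-280,0],[566,-280,50]]),proj(t,[[566,-280,0],[566,-280,50]]))
E
```

```text
tin [ 568.7 -283.2   50. ] [ 568.2 -284.2   50. ] [ 568.7 -284.3   49.2]
knob [545.   48.1 239. ] [549.7  38.2 239. ] [550.5  38.3 229.6]
ring [526.5 148.4  27. ] [528.1 141.   27. ] [529.3 142.2  18.6]
posttop [510.6 261.2  60. ] [508.4 259.8  60. ] [509.6 260.4  59.6]
tall [ 504.5 -374.8   95. ] [ 507.9 -379.2   95. ] [ 507.4 -381.2   90. ]
c1 [557.7 309.3  12. ] [558.1 308.2  12. ] [558.3 308.5  10.7]
c2 [446.2 288.9  12. ] [445.8 288.   12. ] [446.1 288.3  11.2]
c3 [508.8 -55.9  12. ] [507.5 -57.2  12. ] [508.3 -56.9  11.2]
[619.1 -37.8  12. ]
side [328 170  17  22 315] [335.8 180.6]
top [373 215  22  19 316] [383.6 224. ]
383.5 224.0 10.688879013061523 [ 566.40691871 -279.81891809   50.        ]
[[335.3572108  188.10928523]
 [336.80534249 175.81636165]] [[379.66674793 225.45251115]
 [383.56191607 224.1415686 ]]
```

The crops show the press from the ring, the post and three base screws. The two views agree to 1–2 mm. That puts the tin at (568.5,-284), the nest at (530,142), the ram at (549.5,38) and the press yaw at 0.177. Now I'll move over the tin.

Request:
{"method": "step_arm", "body": {
  "moves": [
    {"tx":15,"ty":-6.6,"tz":0,"roll":-0.045},
    {"tx":50,"ty":-22,"tz":0,"roll":-0.15},
    {"tx":88,"ty":-38.5,"tz":0,"roll":-0.26},
    {"tx":126,"ty":-55,"tz":0,"roll":-0.37},
    {"tx":164,"ty":-72,"tz":0,"roll":-0.48},
    {"tx":202,"ty":-89,"tz":0,"roll":-0.6},
    {"tx":240,"ty":-105.5,"tz":0,"roll":-0.72},
    {"tx":278,"ty":-122,"tz":0,"roll":-0.84},
    {"tx":316,"ty":-139,"tz":0,"roll":-0.96},
    {"tx":354,"ty":-155.5,"tz":0,"roll":-1.08},
    {"tx":390,"ty":-171.5,"tz":0,"roll":-1.18},
    {"tx":405,"ty":-178,"tz":0,"roll":-1.23}
  ],
  "grip": 80
}}

```text
t: 1.3
eef_pos: [503.7, -332.5, 214.7]
tcp_rot: [3.141, -0.0, 1.483]
ft_force: [0.3, -0.2, 0.2]
opening: 0.84
grip_force: 0.0
```

Request:
{"method": "step_arm", "body": {
  "moves": [
    {"tx":0,"ty":0,"tz":0,"roll":0},
    {"tx":0,"ty":0,"tz":0,"roll":0}
  ]
}}

```text
t: 1.47
eef_pos: [501.1, -335.2, 214.4]
tcp_rot: [-3.141, -0.0, 1.475]
ft_force: [0.1, -0.5, 0.7]
opening: 0.845
grip_force: 0.0
```

Request:
{"method": "step_arm", "body": {
  "moves": [
    {"tx":10,"ty":10.5,"tz":10,"roll":-0.05},
    {"tx":25,"ty":26.5,"tz":25,"roll":-0.12},
    {"tx":40,"ty":42.5,"tz":45,"roll":-0.19},
    {"tx":53,"ty":56,"tz":70,"roll":-0.25},
    {"tx":58.9,"ty":62.5,"tz":100,"roll":-0.275},
    {"tx":58.9,"ty":62.5,"tz":125,"roll":-0.275},
    {"tx":58.9,"ty":62.5,"tz":135,"roll":-0.275},
    {"tx":58.9,"ty":62.5,"tz":135,"roll":-0.275},
    {"tx":58.9,"ty":62.5,"tz":135,"roll":-0.275}
  ]
}}

```text
t: 2.22
eef_pos: [568.2, -285.0, 80.3]
tcp_rot: [-3.142, 0.0, 1.746]
ft_force: [0.0, 0.1, 0.3]
opening: 0.839
grip_force: 0.0
```

```bash
python3 - <<'E'
from h import *
im=[]
for n,x,y in(("side",290,130),("top",330,170)):
    c=optics.read_camera(n); im.append(cv2.resize(c["pixels"][y:y+100,x:x+100],(400,400),interpolation=cv2.INTER_CUBIC)); p=env.state()["eef_pos"]; print((proj(c,[p])-[x,y])*4)
cv2.imwrite("pics/g1.png",np.hstack(im)); print(env.state()["eef_pos"])
E
```

```text
[[190.84189733 147.11074814]]
[[231.70126715 209.24562499]]
[ 568.80461659 -285.06837842   81.42131403]
```

View pics/g1.png

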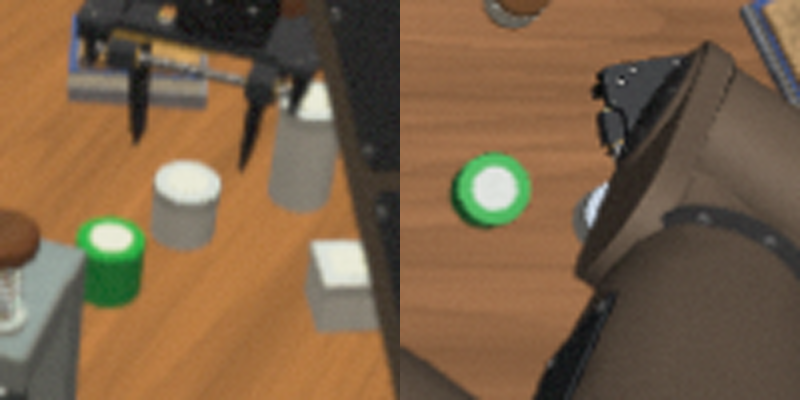

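The side crop shows the open fingertips at (137,142) and (242,168), straddling the tin, whose lid is at (186,184). They line up, so I'm descending.

Request:
{"method": "step_arm", "body": {
  "moves": [
    {"tz":8},
    {"tz":20},
    {"tz":33},
    {"tz":45},
    {"tz":55},
    {"tz":61},
    {"tz":64.5},
    {"tz":64.5},
    {"tz":64.5}
  ]
}}

```text
validation failed for argument at $.mo...
```

Request:
{"method": "step_arm", "body": {
  "moves": [
    {"tz":0},
    {"tz":0},
    {"tz":0},
    {"tz":0},
    {"tz":0},
    {"tz":0}
  ],
  "grip": 55
}}

```text
validation failed for argument at $.mo...
```

Request:
{"method": "step_arm", "body": {
  "moves": [
    {"tz":0},
    {"tz":0},
    {"tz":0}
  ],
  "grip": 52
}}

```text
validation failed for argument at $.mo...
```

All four keys are required in every row.

Request:
{"method": "step_arm", "body": {
  "moves": [
    {"tx":0,"ty":0,"tz":8,"roll":0},
    {"tx":0,"ty":0,"tz":20,"roll":0},
    {"tx":0,"ty":0,"tz":33,"roll":0},
    {"tx":0,"ty":0,"tz":45,"roll":0},
    {"tx":0,"ty":0,"tz":55,"roll":0},
    {"tx":0,"ty":0,"tz":61,"roll":0},
    {"tx":0,"ty":0,"tz":64.5,"roll":0},
    {"tx":0,"ty":0,"tz":64.5,"roll":0},
    {"tx":0,"ty":0,"tz":64.5,"roll":0}
  ]
}}

```text
t: 3.07
eef_pos: [568.7, -284.1, 15.1]
tcp_rot: [-3.142, 0.0, 1.748]
ft_force: [-1.0, 0.1, 0.1]
opening: 0.84
grip_force: 0.0
```

Request:
{"method": "step_arm", "body": {
  "moves": [
    {"tx":0,"ty":0,"tz":0,"roll":0},
    {"tx":0,"ty":0,"tz":0,"roll":0},
    {"tx":0,"ty":0,"tz":0,"roll":0},
    {"tx":0,"ty":0,"tz":0,"roll":0},
    {"tx":0,"ty":0,"tz":0,"roll":0},
    {"tx":0,"ty":0,"tz":0,"roll":0}
  ],
  "grip": 55
}}

```text
t: 3.57
eef_pos: [568.6, -284.1, 15.3]
tcp_rot: [3.141, 0.0, 1.748]
ft_force: [0.3, 0.4, -0.3]
opening: 0.583
grip_force: 0.0
```

Request:
{"method": "step_arm", "body": {
  "moves": [
    {"tx":0,"ty":0,"tz":0,"roll":0},
    {"tx":0,"ty":0,"tz":0,"roll":0},
    {"tx":0,"ty":0,"tz":0,"roll":0}
  ],
  "grip": 52
}}

```text
t: 3.82
eef_pos: [568.3, -284.1, 15.2]
tcp_rot: [-3.141, -0.0, 1.748]
ft_force: [-2.2, -0.7, 1.6]
opening: 0.549
grip_force: 1.1
```

Request:
{"method": "step_arm", "body": {
  "moves": [
    {"tx":0,"ty":0,"tz":0,"roll":0},
    {"tx":0,"ty":0,"tz":0,"roll":0},
    {"tx":0,"ty":0,"tz":0,"roll":0}
  ],
  "grip": 51.5
}}

```text
t: 4.07
eef_pos: [568.5, -284.1, 15.2]
tcp_rot: [-3.141, -0.0, 1.748]
ft_force: [-3.1, -0.4, 2.2]
opening: 0.546
grip_force: 19.1
```

Request:
{"method": "step_arm", "body": {
  "moves": [
    {"tx":0,"ty":0,"tz":0,"roll":0},
    {"tx":0,"ty":0,"tz":0,"roll":0},
    {"tx":0,"ty":0,"tz":0,"roll":0}
  ],
  "grip": 51.75
}}

```text
t: 4.32
eef_pos: [568.5, -284.0, 15.2]
tcp_rot: [-3.141, 0.0, 1.748]
ft_force: [-3.0, 0.2, 4.1]
opening: 0.545
grip_force: 8.4
```

Request:
{"method": "step_arm", "body": {
  "moves": [
    {"tx":0,"ty":0,"tz":-3,"roll":0},
    {"tx":0,"ty":0,"tz":-12,"roll":0},
    {"tx":0,"ty":0,"tz":-27,"roll":0},
    {"tx":0,"ty":0,"tz":-50,"roll":0},
    {"tx":0,"ty":0,"tz":-75,"roll":0},
    {"tx":0,"ty":0,"tz":-100,"roll":0},
    {"tx":0,"ty":0,"tz":-127,"roll":0},
    {"tx":5,"ty":0.4,"tz":-155,"roll":0},
    {"tx":15,"ty":1.3,"tz":-182,"roll":0},
    {"tx":30,"ty":2.6,"tz":-208,"roll":0},
    {"tx":48,"ty":4.2,"tz":-230,"roll":0},
    {"tx":68,"ty":6,"tz":-247,"roll":0}
  ]
}}

```text
t: 5.32
eef_pos: [562.7, -215.6, 264.9]
tcp_rot: [3.139, 0.002, 1.747]
ft_force: [-0.2, -0.6, -0.8]
opening: 0.546
grip_force: 8.4
```

Request:
{"method": "step_arm", "body": {
  "moves": [
    {"tx":24,"ty":2.1,"tz":-10,"roll":0},
    {"tx":54,"ty":4.7,"tz":-17,"roll":0},
    {"tx":87,"ty":7.6,"tz":-20,"roll":0},
    {"tx":120,"ty":10.5,"tz":-20,"roll":0},
    {"tx":153,"ty":13.4,"tz":-20,"roll":0},
    {"tx":186,"ty":16.3,"tz":-20,"roll":0},
    {"tx":219,"ty":19.2,"tz":-20,"roll":0},
    {"tx":252,"ty":22.1,"tz":-20,"roll":0},
    {"tx":285,"ty":25,"tz":-20,"roll":0},
    {"tx":318,"ty":27.9,"tz":-20,"roll":0},
    {"tx":345,"ty":30.2,"tz":-20,"roll":0},
    {"tx":358.3,"ty":31.4,"tz":-20,"roll":0}
  ]
}}

```text
t: 6.32
eef_pos: [529.7, 145.1, 282.8]
tcp_rot: [3.141, -0.001, 1.75]
ft_force: [0.2, 0.1, -1.2]
opening: 0.545
grip_force: 8.4
```

Request:
{"method": "step_arm", "body": {
  "moves": [
    {"tx":0,"ty":0,"tz":8,"roll":0},
    {"tx":0,"ty":0,"tz":25,"roll":0},
    {"tx":0,"ty":0,"tz":50,"roll":0},
    {"tx":0,"ty":0,"tz":78,"roll":0},
    {"tx":0,"ty":0,"tz":108,"roll":0},
    {"tx":0,"ty":0,"tz":136,"roll":0},
    {"tx":0,"ty":0,"tz":162,"roll":0},
    {"tx":0,"ty":0,"tz":184,"roll":0},
    {"tx":0,"ty":0,"tz":200,"roll":0},
    {"tx":0,"ty":0,"tz":208,"roll":0},
    {"tx":0,"ty":0,"tz":210,"roll":0},
    {"tx":0,"ty":0,"tz":210,"roll":0}
  ]
}}

```text
t: 7.32
eef_pos: [530.5, 141.6, 72.1]
tcp_rot: [-3.141, 0.0, 1.747]
ft_force: [-0.5, 0.3, -0.9]
opening: 0.541
grip_force: 8.4
```

```bash
python3 - <<'E'
from h import *
im=[]
for n,x,y in(("side",215,210),("top",170,180)):
    c=optics.read_camera(n); im.append(cv2.resize(c["pixels"][y:y+120,x:x+120],(400,400),interpolation=cv2.INTER_CUBIC)); p=env.state()["eef_pos"]; print(p,(proj(c,[p,p-[0,0,15],p+[0,0,35],[530.2,142.2,28],[530.2,142.2,20]])-[x,y])*3.333)
cv2.imwrite("pics/g2.png",np.hstack(im))
E
```

```text
[530.78430988 141.80842157  72.71459852] [[197.873645   173.14052548]
 [197.75964116 186.27006148]
 [198.1484197  141.57960353]
 [197.91217966 212.25156809]
 [197.85277882 218.92299604]]
[530.86432811 141.95387642  73.03451561] [[221.01905256 175.79303709]
 [222.57925649 176.83755366]
 [217.23242649 173.25768984]
 [225.29341826 179.60995554]
 [226.07618202 180.12815399]]
```

View pics/g2.png

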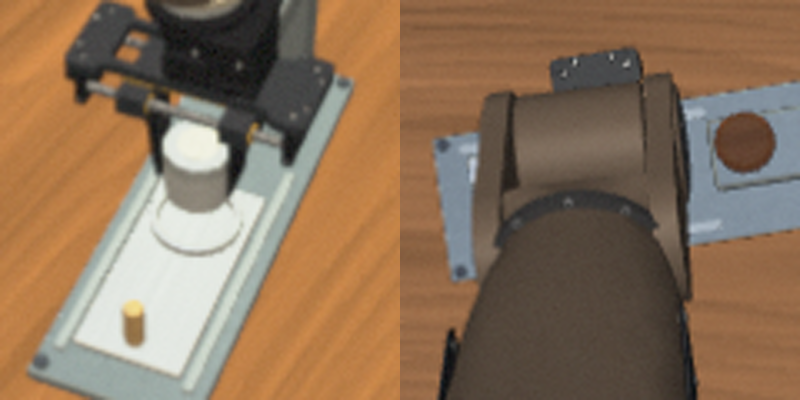

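The side crop shows the tin held upright above the ring, with the ring spanning u 152–243 and its bottom at v 256. The fit is only ±3.5 mm, so I'm refining the ring centre from the first pictures with ellipse fits.

```bash
python3 - <<'E'
from h import *
ims=[]
for n,u,r in(("side",(274.3,275),15),("top",(238,234.5),16)):
    c=optics.read_camera(n); im=cv2.imread(f"pics/{n}0.png"); g=cv2.cvtColor(im,cv2.COLOR_BGR2GRAY).astype(float)
    x0,y0=int(u[0])-24,int(u[1])-24
    z=cv2.resize(g[y0:y0+48,x0:x0+48],None,fx=8,fy=8,interpolation=cv2.INTER_CUBIC)
    bg=cv2.medianBlur(cv2.resize(g[y0:y0+48,x0:x0+48],None,fx=2,fy=2).astype(np.uint8),31); bg=cv2.resize(bg,(384,384)).astype(float)
    yy,xx=np.mgrid[:384,:384]; px=xx/8+x0-.44; py=yy/8+y0-.44
    d=np.hypot(px-u[0],(py-u[1])*(1.25 if n=="side" else 1))
    m=(d<r)&(z<bg-8); pts=np.argwhere(m)[:,::-1].astype(np.float32)
    e=cv2.fitEllipse(cv2.convexHull(pts)); ctr=(e[0][0]/8+x0-.44,e[0][1]/8+y0-.44)
    print(n,m.sum(),ctr,np.array(e[1])/8,[onz(c,ctr,h)[:2].round(1) for h in(28,24,20)])
    v=cv2.cvtColor(np.clip(z,0,255).astype(np.uint8),cv2.COLOR_GRAY2BGR); v=cv2.resize(v,(400,400)); s=400/384
    cv2.ellipse(v,((e[0][0]*s,e[0][1]*s),(e[1][0]*s,e[1][1]*s),e[2]),(0,0,255),1)
    for R,h,col in((36,28,(0,255,0)),(36,20,(255,0,0)),(29.5,28,(0,255,255))):
        a=np.linspace(0,6.283,60); q=proj(c,np.c_[530.5+R*np.cos(a),142.2+R*np.sin(a),0*a+h])
        for p in q: cv2.circle(v,tuple(int(k) for k in((p-[x0,y0]+.44)*8*s)),1,col,-1)
    ims.append(v)
cv2.imwrite("pics/ring.png",np.hstack(ims))
E
```

```text
side 9421 (273.59213691711426, 276.16466384887696) [21.77683258 27.57147789] [array([527.5, 150.2]), array([529.3, 147.4]), array([531. , 144.6])]
top 9670 (238.97590690612793, 234.32740074157715) [29.29138756 32.1266861 ] [array([529. , 138.1]), array([529.2, 138.5]), array([529.4, 138.8])]
```

View pics/ring.png

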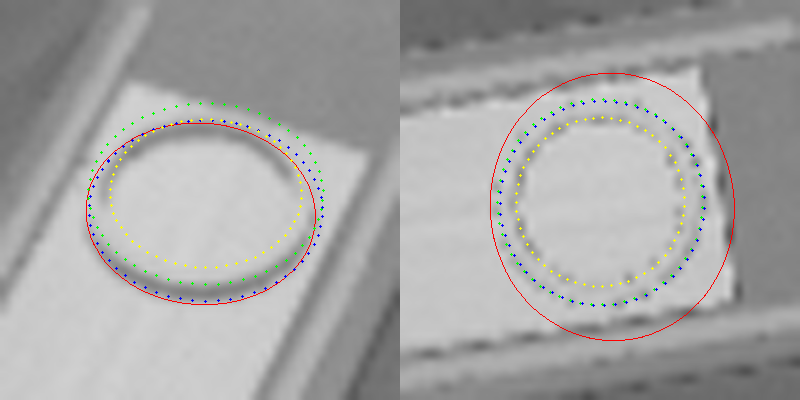

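The overlay for a nest at (530.5,142.2) fits the ring edges in both views to within 1 px, while the automatic red fits caught other edges. Next I'm checking where the tin sits in the grip.

```bash
python3 - <<'E'
from h import *
c=optics.read_camera("side"); p=env.state()["eef_pos"]
h=cv2.cvtColor(c["pixels"],cv2.COLOR_BGR2HSV); m=((h[...,2]>190)&(h[...,1]<40)).astype(np.uint8)
k,l,s,ce=cv2.connectedComponentsWithStats(m)
for i in range(1,k):
    if np.hypot(*(ce[i]-[274,254]))<15 and s[i][4]>8: print(s[i],ce[i],onz(c,ce[i],p[2]+35)-p)
x,y=255,238; v=cv2.resize(c["pixels"][y:y+40,x:x+40],(600,600),interpolation=cv2.INTER_CUBIC)
for R,z in((26,35),(26,-15)):
    a=np.linspace(0,6.283,60)
    for q in proj(c,np.c_[p[0]+R*np.cos(a),p[1]+R*np.sin(a),0*a+p[2]+z]): cv2.circle(v,tuple(int(k) for k in (q-[x,y]+.5)*15),2,(0,0,255),-1)
cv2.imwrite("pics/lid.png",v); print(p)
E
```

```text
[264 246  19  15 210] [272.4952381  253.41904762] [ 2.25342604  5.04808678 35.        ]
[530.74732165 142.19469078  73.03696639]
```

View pics/lid.png

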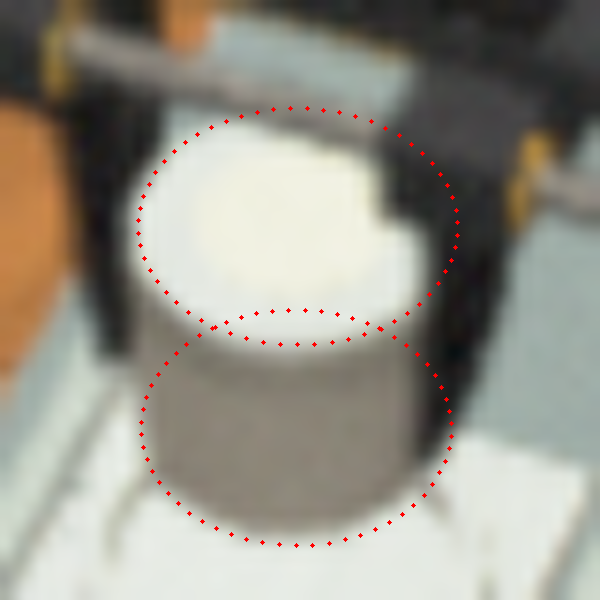

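The tin is upright and centred to about 1.5 mm (lid left edge at u 130 against the expected 140). Lowering it slowly.

Request:
{"method": "step_arm", "body": {
  "moves": [
    {"tx":0,"ty":0,"tz":6,"roll":0},
    {"tx":0,"ty":0,"tz":14,"roll":0},
    {"tx":0,"ty":0,"tz":21,"roll":0},
    {"tx":0,"ty":0,"tz":26,"roll":0},
    {"tx":0,"ty":0,"tz":28,"roll":0},
    {"tx":0,"ty":0,"tz":30,"roll":0},
    {"tx":0,"ty":0,"tz":31,"roll":0},
    {"tx":0,"ty":0,"tz":31.5,"roll":0},
    {"tx":0,"ty":0,"tz":31.5,"roll":0}
  ]
}}

```text
t: 8.32
eef_pos: [530.4, 142.2, 40.7]
tcp_rot: [3.141, 0.0, 1.748]
ft_force: [-0.3, -0.1, -1.1]
opening: 0.546
grip_force: 8.4
```

Request:
{"method": "step_arm", "body": {
  "moves": [
    {"tx":0,"ty":0,"tz":1.5,"roll":0},
    {"tx":0,"ty":0,"tz":3,"roll":0},
    {"tx":0,"ty":0,"tz":4,"roll":0},
    {"tx":0,"ty":0,"tz":5,"roll":0},
    {"tx":0,"ty":0,"tz":5,"roll":0},
    {"tx":0,"ty":0,"tz":5,"roll":0}
  ]
}}

```text
t: 8.82
eef_pos: [530.3, 142.2, 35.5]
tcp_rot: [-3.141, 0.0, 1.748]
ft_force: [0.1, -0.2, -0.3]
opening: 0.541
grip_force: 8.4
```

Request:
{"method": "step_arm", "body": {
  "moves": [
    {"tx":0,"ty":0,"tz":0.5,"roll":0},
    {"tx":0,"ty":0,"tz":0.8,"roll":0},
    {"tx":0,"ty":0,"tz":0.8,"roll":0}
  ]
}}

```text
t: 9.07
eef_pos: [530.4, 142.2, 35.2]
tcp_rot: [3.141, 0.0, 1.748]
ft_force: [-0.7, -0.3, 4.3]
opening: 0.544
grip_force: 8.4
```

Request:
{"method": "step_arm", "body": {
  "moves": [
    {"tx":0,"ty":0,"tz":0,"roll":0},
    {"tx":0,"ty":0,"tz":0,"roll":0},
    {"tx":0,"ty":0,"tz":0,"roll":0},
    {"tx":0,"ty":0,"tz":0,"roll":0},
    {"tx":0,"ty":0,"tz":0,"roll":0}
  ],
  "grip": 68
}}

```text
t: 9.48
eef_pos: [530.3, 142.2, 34.7]
tcp_rot: [-3.141, 0.0, 1.748]
ft_force: [0.2, -0.3, 0.8]
opening: 0.713
grip_force: 0.0
```

Request:
{"method": "step_arm", "body": {
  "moves": [
    {"tx":0,"ty":0,"tz":-5,"roll":0},
    {"tx":0,"ty":0,"tz":-18,"roll":0},
    {"tx":0,"ty":0,"tz":-38,"roll":0},
    {"tx":0,"ty":0,"tz":-60,"roll":0},
    {"tx":0,"ty":0,"tz":-78,"roll":0},
    {"tx":0,"ty":0,"tz":-87,"roll":0},
    {"tx":0,"ty":0,"tz":-90,"roll":0},
    {"tx":0,"ty":0,"tz":-90,"roll":0}
  ]
}}

```text
t: 10.15
eef_pos: [530.4, 142.2, 125.2]
tcp_rot: [3.141, 0.0, 1.748]
ft_force: [0.6, -0.7, 0.1]
opening: 0.715
grip_force: 0.0
```

```bash
python3 - <<'E'
from h import *
c=optics.read_camera("side"); x,y=225,210
cv2.imwrite("pics/placed.png",cv2.resize(c["pixels"][y:y+120,x:x+100],(500,600),interpolation=cv2.INTER_CUBIC)); print(env.state()["eef_pos"])
E
```

```text
[530.1039593  142.14537221 124.4036252 ]
```

View pics/placed.png

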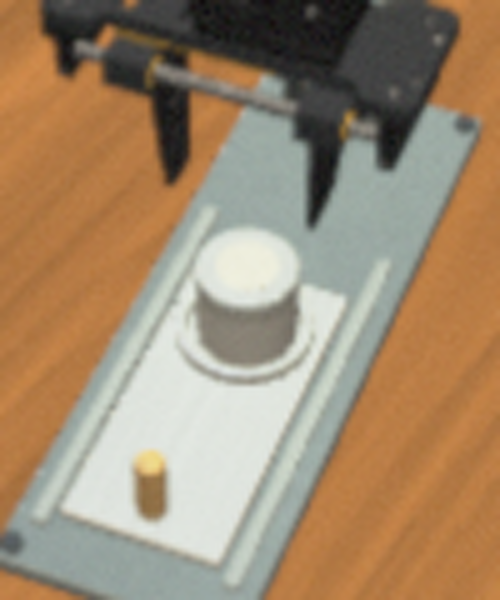

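The tin stands upright inside the ring (tin at (247,300), ring around it, post top at (150,462)). Next I'll go to the post, 120 mm along tool x, and pinch it.

Request:
{"method": "step_arm", "body": {
  "moves": [
    {"tx":8,"ty":0,"tz":0,"roll":0},
    {"tx":26,"ty":0,"tz":0,"roll":0},
    {"tx":52,"ty":0,"tz":0,"roll":0},
    {"tx":80,"ty":0,"tz":5,"roll":0},
    {"tx":104,"ty":0,"tz":15,"roll":0},
    {"tx":117,"ty":0,"tz":30,"roll":0},
    {"tx":120,"ty":0,"tz":50,"roll":0},
    {"tx":120,"ty":0,"tz":70,"roll":0},
    {"tx":120,"ty":0,"tz":85,"roll":0},
    {"tx":120,"ty":0,"tz":92,"roll":0},
    {"tx":120,"ty":0,"tz":94,"roll":0},
    {"tx":120,"ty":0,"tz":94,"roll":0}
  ],
  "grip": 45
}}

```text
t: 11.2
eef_pos: [508.9, 260.4, 30.2]
tcp_rot: [-3.14, 0.0, 1.748]
ft_force: [0.8, 0.3, -0.9]
opening: 0.471
grip_force: 0.0
```

Request:
{"method": "step_arm", "body": {
  "moves": [
    {"tx":0,"ty":0,"tz":0,"roll":0},
    {"tx":0,"ty":0,"tz":0,"roll":0},
    {"tx":0,"ty":0,"tz":0,"roll":0},
    {"tx":0,"ty":0,"tz":0,"roll":0},
    {"tx":0,"ty":0,"tz":0,"roll":0},
    {"tx":0,"ty":0,"tz":0,"roll":0},
    {"tx":0,"ty":0,"tz":0,"roll":0},
    {"tx":0,"ty":0,"tz":0,"roll":0}
  ],
  "grip": 15.5
}}

```text
t: 11.87
eef_pos: [509.8, 260.4, 31.1]
tcp_rot: [3.14, -0.0, 1.748]
ft_force: [1.7, 0.2, 2.1]
opening: 0.165
grip_force: 12.5
```

Request:
{"method": "step_arm", "body": {
  "moves": [
    {"tx":-2,"ty":0,"tz":0,"roll":0},
    {"tx":-6,"ty":0,"tz":0,"roll":0},
    {"tx":-13,"ty":0,"tz":0,"roll":0},
    {"tx":-22,"ty":0,"tz":0,"roll":0},
    {"tx":-32,"ty":0,"tz":0,"roll":0},
    {"tx":-42,"ty":0,"tz":0,"roll":0},
    {"tx":-52,"ty":0,"tz":0,"roll":0},
    {"tx":-62,"ty":0,"tz":0,"roll":0},
    {"tx":-72,"ty":0,"tz":0,"roll":0},
    {"tx":-81,"ty":0,"tz":0,"roll":0},
    {"tx":-88,"ty":0,"tz":0,"roll":0},
    {"tx":-92,"ty":0,"tz":0,"roll":0}
  ]
}}

```text
t: 12.87
eef_pos: [526.3, 168.7, 31.1]
tcp_rot: [3.14, 0.0, 1.747]
ft_force: [5.2, 3.2, 2.1]
opening: 0.164
grip_force: 13.9
```

Request:
{"method": "step_arm", "body": {
  "moves": [
    {"tx":-2,"ty":0,"tz":0,"roll":0},
    {"tx":-4,"ty":0,"tz":0,"roll":0},
    {"tx":-6,"ty":0,"tz":0,"roll":0},
    {"tx":-8,"ty":0,"tz":0,"roll":0},
    {"tx":-9,"ty":0,"tz":0,"roll":0},
    {"tx":-10,"ty":0,"tz":0,"roll":0},
    {"tx":-10,"ty":0,"tz":0,"roll":0}
  ]
}}

```text
t: 13.45
eef_pos: [528.0, 159.4, 31.1]
tcp_rot: [3.14, 0.0, 1.747]
ft_force: [4.5, 0.2, 2.6]
opening: 0.166
grip_force: 13.9
```

Request:
{"method": "step_arm", "body": {
  "moves": [
    {"tx":-1,"ty":0.3,"tz":0,"roll":0},
    {"tx":-2,"ty":0.6,"tz":0,"roll":0},
    {"tx":-3,"ty":0.6,"tz":0,"roll":0},
    {"tx":-3,"ty":0.6,"tz":0,"roll":0}
  ]
}}

```text
t: 13.78
eef_pos: [528.5, 156.6, 31.1]
tcp_rot: [3.141, 0.0, 1.748]
ft_force: [4.2, 1.5, 5.1]
opening: 0.165
grip_force: 13.8
```

Request:
{"method": "step_arm", "body": {
  "moves": [
    {"tx":-1,"ty":0,"tz":0,"roll":0},
    {"tx":-2,"ty":0,"tz":0,"roll":0},
    {"tx":-2,"ty":0,"tz":0,"roll":0}
  ]
}}

```text
t: 14.03
eef_pos: [528.8, 155.4, 31.1]
tcp_rot: [3.141, -0.001, 1.747]
ft_force: [2.8, 7.5, 4.9]
opening: 0.166
grip_force: 13.8
```

Request:
{"method": "step_arm", "body": {
  "moves": [
    {"tx":-1,"ty":0,"tz":0,"roll":0},
    {"tx":-2,"ty":0,"tz":0,"roll":0},
    {"tx":-2,"ty":0,"tz":0,"roll":0},
    {"tx":-2,"ty":0,"tz":0,"roll":0}
  ]
}}

```text
t: 14.37
eef_pos: [529.0, 154.2, 31.0]
tcp_rot: [3.141, -0.001, 1.748]
ft_force: [1.6, 14.7, 4.8]
opening: 0.165
grip_force: 13.8
```

The stop has been reached: 14.7 N with almost no further travel. Releasing and rising.

Request:
{"method": "step_arm", "body": {
  "moves": [
    {"tx":0,"ty":0,"tz":0,"roll":0},
    {"tx":0,"ty":0,"tz":0,"roll":0},
    {"tx":0,"ty":0,"tz":0,"roll":0},
    {"tx":0,"ty":0,"tz":0,"roll":0}
  ],
  "grip": 36
}}

```text
t: 14.7
eef_pos: [528.5, 152.7, 30.5]
tcp_rot: [-3.14, 0.0, 1.748]
ft_force: [1.3, 0.0, -0.1]
opening: 0.362
grip_force: 0.0
```

Request:
{"method": "step_arm", "body": {
  "moves": [
    {"tx":0,"ty":0,"tz":-8,"roll":0},
    {"tx":0,"ty":0,"tz":-25,"roll":0},
    {"tx":0,"ty":0,"tz":-50,"roll":0},
    {"tx":0,"ty":0,"tz":-80,"roll":0},
    {"tx":0,"ty":0,"tz":-110,"roll":0},
    {"tx":0,"ty":0,"tz":-140,"roll":0},
    {"tx":0,"ty":0,"tz":-170,"roll":0},
    {"tx":0,"ty":0,"tz":-200,"roll":0},
    {"tx":0,"ty":0,"tz":-222,"roll":0},
    {"tx":0,"ty":0,"tz":-234,"roll":0},
    {"tx":0,"ty":0,"tz":-239,"roll":0},
    {"tx":0,"ty":0,"tz":-239,"roll":0}
  ]
}}

```text
t: 15.7
eef_pos: [529.0, 153.0, 271.0]
tcp_rot: [3.14, 0.0, 1.748]
ft_force: [-0.1, -1.1, -0.4]
opening: 0.38
grip_force: 0.0
```

```bash
python3 - <<'E'
from h import *
im=[]
for n,x,y in(("side",235,170),("top",200,180)):
    c=optics.read_camera(n); im.append(cv2.resize(c["pixels"][y:y+100,x:x+100],(400,400),interpolation=cv2.INTER_CUBIC)); print((proj(c,[[528.3,156.2,60],[549.5,38,50],[549.5,38,239]])-[x,y]+.5)*4)
cv2.imwrite("pics/in.png",np.hstack(im)); print(env.state()["eef_pos"])
E
```

```text
[[150.42757131 399.57123508]
 [218.23396775 282.14952962]
 [226.60091604  64.36831281]]
[[128.7897825  217.19687797]
 [295.74141834 192.20646579]
 [293.53901088 170.32289601]]
[528.53743365 152.97462285 269.09678514]
```

View pics/in.png

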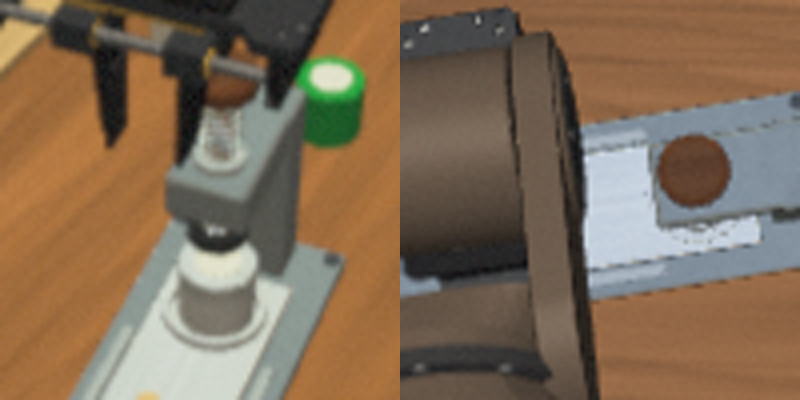

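The tin sits under the foot: its lid at (217,263) matches the prediction for z=70. The knob in the top view at (294,171) matches (549.5,38). Now I'll go above the knob with the fingers shut.

Request:
{"method": "step_arm", "body": {
  "moves": [
    {"tx":-5,"ty":0,"tz":0,"roll":0},
    {"tx":-18,"ty":0,"tz":0,"roll":0},
    {"tx":-36,"ty":0.1,"tz":0,"roll":0},
    {"tx":-56,"ty":0.1,"tz":0,"roll":0},
    {"tx":-77,"ty":0.2,"tz":0,"roll":0},
    {"tx":-97,"ty":0.2,"tz":0,"roll":0},
    {"tx":-110,"ty":0.2,"tz":0,"roll":0},
    {"tx":-116.5,"ty":0.2,"tz":0,"roll":0},
    {"tx":-116.5,"ty":0.2,"tz":0,"roll":0},
    {"tx":-116.5,"ty":0.2,"tz":5,"roll":0},
    {"tx":-116.5,"ty":0.2,"tz":15,"roll":0},
    {"tx":-116.5,"ty":0.2,"tz":22,"roll":0}
  ],
  "grip": 0
}}

```text
t: 16.8
eef_pos: [549.3, 39.2, 246.5]
tcp_rot: [-3.141, -0.0, 1.749]
ft_force: [-0.2, 0.9, -0.5]
opening: 0.005
grip_force: 0.0
```

Request:
{"method": "step_arm", "body": {
  "moves": [
    {"tx":0,"ty":0,"tz":2,"roll":0},
    {"tx":0,"ty":0,"tz":4,"roll":0},
    {"tx":0,"ty":0,"tz":6,"roll":0},
    {"tx":0,"ty":0,"tz":8,"roll":0},
    {"tx":0,"ty":0,"tz":10,"roll":0},
    {"tx":0,"ty":0,"tz":12,"roll":0},
    {"tx":0,"ty":0,"tz":14,"roll":0},
    {"tx":0,"ty":0,"tz":14,"roll":0},
    {"tx":0,"ty":0,"tz":14,"roll":0}
  ]
}}

```text
t: 17.55
eef_pos: [549.8, 38.6, 233.9]
tcp_rot: [3.141, -0.0, 1.748]
ft_force: [-0.5, 2.0, 3.1]
opening: 0.003
grip_force: 1.4
```

Request:
{"method": "step_arm", "body": {
  "moves": [
    {"tx":0,"ty":0,"tz":2,"roll":0},
    {"tx":0,"ty":0,"tz":4,"roll":0},
    {"tx":0,"ty":0,"tz":6,"roll":0},
    {"tx":0,"ty":0,"tz":8,"roll":0},
    {"tx":0,"ty":0,"tz":10,"roll":0},
    {"tx":0,"ty":0,"tz":12,"roll":0},
    {"tx":0,"ty":0,"tz":14,"roll":0},
    {"tx":0,"ty":0,"tz":16,"roll":0},
    {"tx":0,"ty":0,"tz":17,"roll":0},
    {"tx":0,"ty":0,"tz":17,"roll":0},
    {"tx":0,"ty":0,"tz":17,"roll":0}
  ]
}}

```text
t: 18.47
eef_pos: [549.8, 38.5, 216.8]
tcp_rot: [3.141, 0.0, 1.748]
ft_force: [0.1, 4.0, 3.4]
opening: 0.006
grip_force: 2.4
```

Request:
{"method": "step_arm", "body": {
  "moves": [
    {"tx":0,"ty":0,"tz":1,"roll":0},
    {"tx":0,"ty":0,"tz":2,"roll":0},
    {"tx":0,"ty":0,"tz":3,"roll":0},
    {"tx":0,"ty":0,"tz":4,"roll":0},
    {"tx":0,"ty":0,"tz":5,"roll":0},
    {"tx":0,"ty":0,"tz":5,"roll":0},
    {"tx":0,"ty":0,"tz":5,"roll":0}
  ]
}}

```text
t: 19.05
eef_pos: [549.8, 38.5, 212.3]
tcp_rot: [3.141, 0.0, 1.748]
ft_force: [-0.7, 3.5, 9.4]
opening: 0.002
grip_force: 4.4
```

Request:
{"method": "step_arm", "body": {
  "moves": [
    {"tx":0,"ty":0,"tz":1,"roll":0},
    {"tx":0,"ty":0,"tz":2,"roll":0},
    {"tx":0,"ty":0,"tz":3,"roll":0},
    {"tx":0,"ty":0,"tz":4,"roll":0},
    {"tx":0,"ty":0,"tz":5,"roll":0},
    {"tx":0,"ty":0,"tz":5.7,"roll":0},
    {"tx":0,"ty":0,"tz":5.7,"roll":0},
    {"tx":0,"ty":0,"tz":5.7,"roll":0},
    {"tx":0,"ty":0,"tz":5.7,"roll":0},
    {"tx":0,"ty":0,"tz":5.7,"roll":0}
  ]
}}

```text
t: 19.88
eef_pos: [549.8, 38.5, 207.1]
tcp_rot: [3.14, 0.0, 1.748]
ft_force: [-2.9, 3.4, 12.9]
opening: 0.003
grip_force: 6.8
```

Request:
{"method": "step_arm", "body": {
  "moves": [
    {"tx":0,"ty":0,"tz":0,"roll":0},
    {"tx":0,"ty":0,"tz":0,"roll":0},
    {"tx":0,"ty":0,"tz":0,"roll":0},
    {"tx":0,"ty":0,"tz":0,"roll":0}
  ]
}}

```text
t: 20.22
eef_pos: [549.9, 38.6, 207.2]
tcp_rot: [3.14, 0.0, 1.748]
ft_force: [-2.5, 3.9, 13.4]
opening: 0.002
grip_force: 6.8
```

Request:
{"method": "step_arm", "body": {
  "moves": [
    {"tx":0,"ty":0,"tz":0.4,"roll":0},
    {"tx":0,"ty":0,"tz":0.8,"roll":0},
    {"tx":0,"ty":0,"tz":0.8,"roll":0},
    {"tx":0,"ty":0,"tz":0.8,"roll":0},
    {"tx":0,"ty":0,"tz":0.8,"roll":0},
    {"tx":0,"ty":0,"tz":0.8,"roll":0}
  ]
}}

```text
t: 20.72
eef_pos: [549.9, 38.6, 206.4]
tcp_rot: [3.14, 0.0, 1.748]
ft_force: [-2.4, 3.6, 13.6]
opening: 0.005
grip_force: 7.1
```

```bash
python3 - <<'E'
from h import *
for i in range(4):
    optics.read_camera("side"); s=env.state(); print(s["eef_pos"].round(1),s["ft_force"].round(1))
E
```

```text
[549.8  38.6 206.4] [-2.7  4.4 13.9]
[549.9  38.6 206.4] [-3.2  3.7 14.3]
[549.8  38.6 206.4] [-2.5  3.5 14.5]
[549.8  38.5 206.4] [-2.9  4.  13.8]
```

The ram is at about 32.6 mm and the push is about 14 N, so the foot spring is roughly half squeezed. Handing in while still holding.

```bash
python3 -c "
from cell import env
print(env.job_done())"
```

```text
the job is handed in; nothing more can be done
None
```

I handed the job in with the low tin upright in the tray's ring, the tray against its stop, and the arm still holding the knob about 32.6 mm down at about 14 N, so the foot spring is roughly half squeezed; the highest finger force I read on the tin was 19.1 N, briefly, against the 20 N limit, and no verdict was returned.

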